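Pack two L-shaped clamp plates into the climate-chamber carrier tray

ROBOT

A 6-joint arm with a two-finger parallel gripper is mounted at the origin on the work surface. World frame = base frame: x ahead of the robot, y to its left, z up, the work surface at z = 0. Lengths are in mm, angles in rad, forces in N, time in s.
With the tool pointing down it reaches from about 275 to 1000 mm from the base axis. Payload 8.4 kg.
Tool frame: the origin (TCP) lies between the finger pads; the fingertips stand r.finger_overhang ahead of it and the grasp point (between the pads) is the TCP (r.finger_overhang is the distance from the TCP to the fingertips, in mm); z points along the fingers, y is the line along which they close (so a half turn about z gives the same grasp; the last joint's range is limited). The gripper opens to 85 mm and grips with 20 to 120 N. Pads are 22 mm wide; open, the fingers measure 114 mm over their backs; the gripper's body (76 mm by 85 mm) begins 54 mm behind the grasp point. The pads swing forward as they close: fully open they stand 13 mm farther back than shut.
Start: joints at [1.305, 0.353, 1.633, -0, 1.155, -0.002], TCP at [162.968, 603.382, 250.281] pointing down, gripper open.
Joint ranges: [-2.63, 2.63], [-0.92, 2.1], [0.06, 2.66], [-1.3, 4.44], [0, 2.69], [-3.02, 3.02]. Speed limits (rad/s): [2.22, 2.22, 2.79, 3.14, 3.14, 3.14].

INTERFACE

Orientations are given as [roll, pitch, yaw] about the fixed x, y, z axes, in that order (R = Rz(yaw) Ry(pitch) Rx(roll)).
In Python, from rig import r, cams, sign_off gives the robot as it stands.
- The arm moves only by the shell command python3 -m crank 'ROWS' [FORCE]. ROWS is JSON, a list of rows, each a list of 7 numbers: the shift along the tool's x, y, z in m, then the turn, a rotation vector about the tool's x, y, z in rad, then the closure, from 0 (fully open) to 1 (shut). In form: [[dx, dy, dz, ax, ay, az, gripper], ...]. A call has 1 to 5 rows; each row is the pose to reach, as a shift and turn from the pose commanded when the call began, along the tool's axes at that moment; what a row does not reach only later rows make up. A row lasts 1/10 s, in which the tool goes at most 50 mm and 8.59 degrees, less where a joint would pass 70% of its speed; a pose out of reach is approached as far as the arm can. A call with a gripper value outside its range is refused whole. The fingers move at their own pace and stop on an object; FORCE is the grip in N (left out, the last holds). Time passes only in rows, so rows that repeat a pose let the fingers close. It gives the time, the measured TCP pose, the force, the opening and the grip force at its end, in the units of the state.
- r.sense(): the state, without advancing time (a new reading comes with each control period).
- cams.grab_frame(name): name is "scene" or "top" or "wrist"; returns a dict with "image" (480x640x3 uint8, red, green, blue), "fx", "fy", "cx", "cy" (pixels), "D" ([k1, k2, p1, p2, k3] as OpenCV has them; the pictures are not rectified), "position" and "orientation" of the camera in the world. Camera axes: x right, y down, z forward; pixel columns grow to the right and rows downward; lengths in mm; the calibration is good to about 2 mm. A picture is of the moment at which its call begins. There is no depth.
- sign_off(): hands the job in; it is judged then, once.
The state is a dict: "clock": time; "qpos": joint angles; "qvel": joint speeds; "joint_efforts": joint torques, N m; "eef_pos": TCP position; "tcp_rot": TCP orientation; "contact_force": force on the tool from outside, world axes, zero at the start; "wrist_torque": the same for the moment, N m; "opening": opening from 0.0 (shut) to 1.0 (fully open); "grasp_force": force on a finger pad.
Only numpy, scipy, OpenCV 4.12 (cv2) and the standard library are available. Lean on these libraries where they do the work, as an engineer would, in place of code of your own. Each camera call takes 0.05 s, during which the arm holds its last target. There are 200 camera calls.

TASK

Pack the two yellow-gripped L-shaped clamp plates into the black carrier tray so that both lie flat on its floor, grips up; they only fit together nested, one turned half a turn from the other, each in its own end of the tray. Leave the red-gripped plate, which is of the other hand and does not belong in this tray, where it lies.

Things in the scene. Friction and masses are not known exactly. Their poses are not given: they have to be found in the camera images.
- plate1_grip (a point): Loose L-shaped aluminium plate, 10 mm thick, 0.2 kg, with an upright yellow grip block on top (36 along x, 16 along y, 45 tall). Point: middle of the grip, 27.5 mm above the plate's underside; z up. From it the long bar covers x -50 to 70, y -30 to 10 mm; the foot x -50 to -10, y 10 to 50. Identical to plate 2; either may take either end.
- plate2_grip (a point): Loose L-shaped aluminium plate, 10 mm thick, 0.2 kg, with an upright yellow grip block on top (36 along x, 16 along y, 45 tall). Point: middle of the grip, 27.5 mm above the plate's underside; z up. From it the long bar covers x -50 to 70, y -30 to 10 mm; the foot x -50 to -10, y 10 to 50. Identical to plate 1.
- tray_floor (a point): Black open tray, fixed to the bench. Point: centre of its inner floor, 5 mm above the bench; x along the long side, z up. Inside 184 (x) by 104 mm (y), walls 5 thick, 11 high inside. Both plates fit with 8 mm gaps: one has its grip at x -34, y -14 mm, axes along the tray's; the other at x 34, y 14, turned half a turn.
- spare_grip (a point): Bystander to leave alone: an L-shaped plate of the same sizes but mirror-imaged (foot on the -y side of the bar), with a red grip block. Point and axes as for the yellow ones. Loose on the bench.
Not all that is in view belongs to the job. What is shaped like the part that bears plate1_grip but blue or turquoise is not meant.

How it is judged (in metres and radians):
At the end, for the whole second after the job is handed in: Both yellow-gripped plates are inside the tray (grip within 75 mm of the tray's centre along its length and 45 mm across), lying on its floor to within 4 mm in height and 4.5 degrees of tilt, grip up, released and at rest; the red-gripped plate is within 20 mm of where it started (x of plate1_grip in the frame of tray_floor between -0.075 and 0.075 m and y of plate1_grip in the frame of tray_floor between -0.045 and 0.045 m and z of plate1_grip in the frame of tray_floor between 0.0235 and 0.0315 m and angle between each of plate1_grip, plate2_grip's own z axis and vertical below 0.08 rad and linear speed of each of plate1, plate2 below 0.02 m/s and x of plate2_grip in the frame of tray_floor between -0.075 and 0.075 m and y of plate2_grip in the frame of tray_floor between -0.045 and 0.045 m and z of plate2_grip in the frame of tray_floor between 0.0235 and 0.0315 m and distance of spare_grip from where it was at the start of the episode below 0.02 m); the robot touches nothing.
It fails at once if the red-gripped plate is shifted by more than 20 mm (distance of spare_grip from where it was at the start of the episode above 0.02 m).
It also fails if it takes over 51 s, if anything falls off the work surface, if the arm or the gripper's body presses on something with over 40 N, if the wrist force passes 120 N, or if a joint passes its speed limit or range.

## Working session

There is one attempt and no reset: what is moved stays moved. The work goes in short steps, Python scripts to look and compute and a shell command to move; the robot and the scene stay as the last step left them, time stands still between calls to the robot, and variables do not carry over. Pictures are saved under pics/ and viewed, at most 10 in all, crops included, and the job is handed in when it is done.

```bash
mkdir -p pics; ls; python3 - <<'E'
from rig import r,cams
import cv2
for n in("top","scene"):
    f=cams.grab_frame(n); cv2.imwrite(f"pics/{n}0.png",f["image"][:,:,::-1]); f.pop("image"); print(n,f)
print(r.sense(), r.finger_overhang)
E
```

```text
pics
top {'fx': 450.98347223507966, 'fy': 450.98347223507966, 'cx': 312.9229384238154, 'cy': 238.99963307824297, 'D': array([0.01671988, 0.        , 0.        , 0.        , 0.        ]), 'position': array([ 266.93191781, -106.96312257,  969.50213614]), 'orientation': array([-2.92092933, -0.00771202, -1.4794377 ])}
scene {'fx': 471.1047317793067, 'fy': 471.1047317793067, 'cx': 318.99783225218584, 'cy': 246.3718613039106, 'D': array([-0.0213551,  0.       ,  0.       ,  0.       ,  0.       ]), 'position': array([ 819.25991314, -698.54022565,  846.80461661]), 'orientation': array([-2.44168636,  0.01454322,  0.50591697])}
{'clock': 0.1, 'qpos': array([ 1.30460730e+00,  3.53608844e-01,  1.63405942e+00,  2.84247278e-05,
        1.15520957e+00, -2.37499876e-03]), 'qvel': array([-0.00106196, -0.00149158, -0.00288071, -0.00107449, -0.00058285,
       -0.00086624]), 'joint_efforts': array([-3.17028216e-04, -6.06360340e+01, -3.42819178e+01,  7.45340941e-06,
        3.94377188e-03,  2.21681029e-05]), 'eef_pos': array([162.84728143, 602.98918332, 249.61818156]), 'tcp_rot': array([-3.14030754e+00, -2.90426486e-05,  2.87776712e+00]), 'contact_force': array([-0.24965872, -1.45139055, -0.17447106]), 'wrist_torque': array([-0.04791464, -0.00393324, -0.06672462]), 'grasp_force': 0.0, 'opening': 0.9959417022231015} 19.0
```

View pics/top0.png

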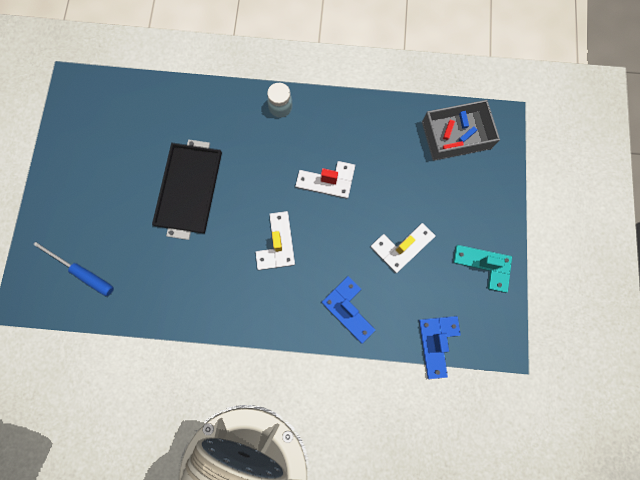

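View pics/scene0.png

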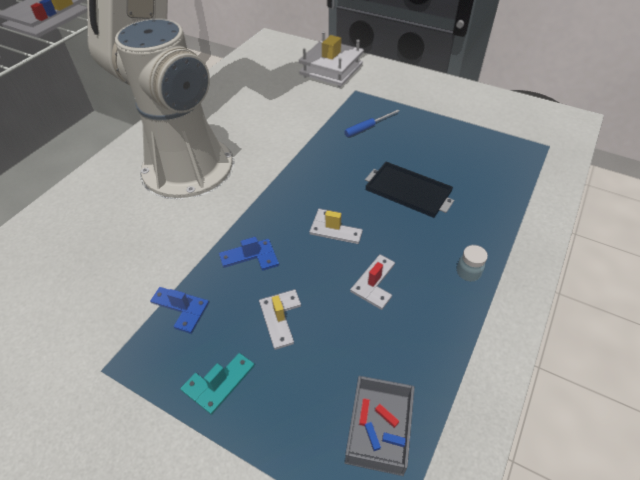

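The top view shows yellow-gripped plates at (277,241) and (405,243), a red one at (328,177), blue ones at (347,310) and (438,343), and a turquoise one at (485,262). The black tray is at (187,188), and the grey box at (460,130) is something else. The two yellow plates and the black tray fit the description by colour. I'll confirm that in one enlarged crop.

```bash
python3 - <<'E'
import cv2
a=cv2.imread("pics/top0.png")[130:290,145:445]
t=a[0:120,0:85]; 
p=cv2.resize(a[60:150,100:300],None,fx=4,fy=4,interpolation=cv2.INTER_CUBIC) # origin 245,190
q=cv2.resize(t,None,fx=2,fy=2,interpolation=cv2.INTER_CUBIC)
import numpy as np
o=np.zeros((600,800,3),np.uint8); o[:360,:800]=p; o[360:600,:170]=q
cv2.imwrite("pics/crop0.png",o)
E
```

```text
(no output)
```

View pics/crop0.png

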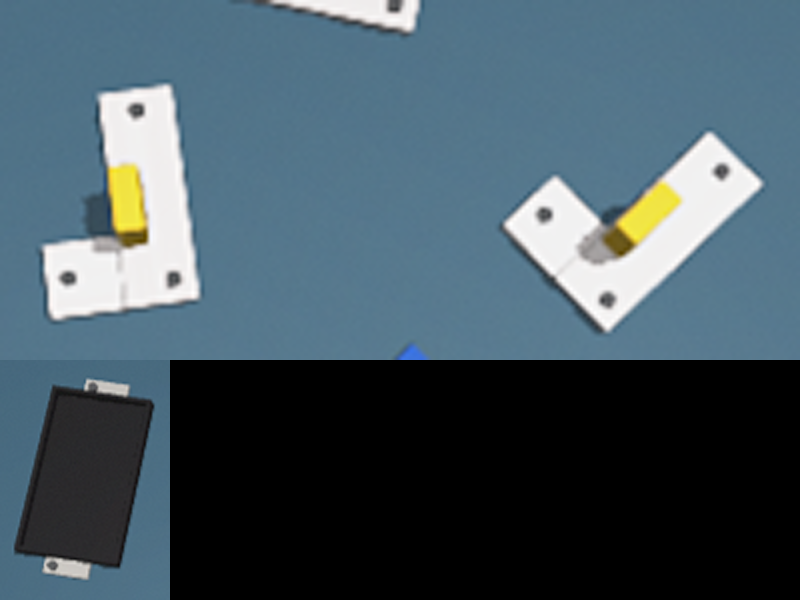

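```bash
cat > h.py <<'E'
import numpy as np, cv2
from scipy.spatial.transform import Rotation as R
from scipy.optimize import least_squares
PL=np.array([[70,10],[70,-30],[-50,-30],[-50,50],[-10,50]],float)
TR=np.array([[97,57],[97,-57],[-97,-57],[-97,57]],float)
def ray(f,uv,z):
    K=np.array([[f["fx"],0,f["cx"]],[0,f["fy"],f["cy"]],[0,0,1]])
    n=cv2.undistortPoints(np.array(uv,float).reshape(-1,1,2),K,f["D"])[:,0]
    d=np.c_[n,np.ones(len(n))]@R.from_euler("xyz",f["orientation"]).as_matrix().T
    p=np.array(f["position"]); return (p+d*((z-p[2])/d[:,2])[:,None])[:,:2]
def fit(L,W):
    a0=np.arctan2(*(W[0]-W[2])[::-1])-np.arctan2(*(L[0]-L[2])[::-1])
    g=lambda v:(L@np.array([[np.cos(v[2]),np.sin(v[2])],[-np.sin(v[2]),np.cos(v[2])]])+v[:2]-W).ravel()
    s=least_squares(g,[*W.mean(0),a0]); return s.x.round(3),np.abs(s.fun).max().round(1)
E
python3 - <<'E'
from h import *
from rig import cams
f=cams.grab_frame("top")
o=np.array([245,190])
A=np.array([[98,94],[170,85],[199,297],[50,320],[43,246]])/4+o
B=np.array([[711,131],[763,183],[607,332],[503,225],[556,176]])/4+o
T=(np.array([[52,386],[153,402],[120,567],[15,550]])-[0,360])/2+[145,130]
T=T-.0
print(fit(PL,ray(f,A,10)),fit(PL,ray(f,B,10)),fit(TR,ray(f,T,16)))
print(ray(f,[[328,173]],50), ray(f,[[296,185],[348,198],[355,163]],10))
w=cams.grab_frame("wrist");print(w["position"],w["orientation"],w["fx"],w["cx"],w["cy"])
E
```

```text
(array([ 4.64188e+02, -2.00160e+01,  2.35000e-01]), np.float64(0.9)) (array([ 481.732, -292.21 ,   -0.731]), np.float64(0.5)) (array([ 5.71779e+02,  1.92249e+02, -5.50000e-02]), np.float64(1.6))
[[ 621.52331225 -114.30689414]] [[ 601.84007509  -45.65460825]
 [ 582.38303331 -163.93191542]
 [ 666.60644171 -173.54631292]]
[ 94.750531   622.69250126 373.44151182] [2.86040642e+00 8.67391489e-04 1.30730223e+00] 394.4200262559249 318.6879999948093 239.53989953707423
```

```bash
cat >> h.py <<'E'
def go(x,y,z,yaw):
    from rig import r
    s=r.sense(); M=R.from_euler("xyz",s["tcp_rot"]); G=R.from_euler("xyz",[np.pi,0,yaw])
    d=M.inv().apply(np.array([x,y,z])-s["eef_pos"])/1000
    print("t",round(s["clock"],2),"now",s["eef_pos"].round(1),s["tcp_rot"].round(3),"delta",d.round(4),(M.inv()*G).as_rotvec().round(3),"grip",round(s["grasp_force"],1),round(s["opening"],2),"F",s["contact_force"].round(1),"q6",s["qpos"][5].round(2))
E
python3 -c "
from h import *;go(482,-292,150,2.41)"
```

```text
t 0.2 now [162.9 603.1 249.8] [-3.141  0.     2.878] delta [-0.5414 -0.7809  0.1005] [-0.001  0.     0.468] grip 0.0 1.0 F [ 0.9 -0.4  0.6] q6 -0.0
```

```bash
python3 -m crank '[[-0.541,-0.781,0.1,0,0,0.468,0],[-0.541,-0.781,0.1,0,0,0.468,0],[-0.541,-0.781,0.1,0,0,0.468,0],[-0.541,-0.781,0.1,0,0,0.468,0],[-0.541,-0.781,0.1,0,0,0.468,0]]' 40; python3 -c "
from h import *;go(482,-292,150,2.41)"
```

```text
clock: 0.7
eef_pos: [246.5, 367.3, 223.8]
tcp_rot: [3.141, 0.0, 2.41]
contact_force: [0.5, 0.5, 1.2]
opening: 0.999
grasp_force: 0.0
t 0.7 now [246.5 367.3 223.8] [3.141 0.    2.41 ] delta [-0.6158 -0.333   0.0739] [ 0.  0. -0.] grip 0.0 1.0 F [0.5 0.5 1.2] q6 0.14
```

```bash
python3 -m crank '[[-0.616,-0.333,0.074,0,0,0,0],[-0.616,-0.333,0.074,0,0,0,0],[-0.616,-0.333,0.074,0,0,0,0],[-0.616,-0.333,0.074,0,0,0,0],[-0.616,-0.333,0.074,0,0,0,0]]'; python3 -c "
from h import *;go(482,-292,150,2.41)"
```

```text
clock: 1.2
eef_pos: [330.3, 133.3, 197.9]
tcp_rot: [3.141, 0.001, 2.41]
contact_force: [1.3, 0.9, -0.1]
opening: 0.998
grasp_force: 0.0
t 1.2 now [330.3 133.3 197.9] [3.141e+00 1.000e-03 2.410e+00] delta [-0.3969 -0.2153  0.0479] [0.001 0.001 0.   ] grip 0.0 1.0 F [ 1.3  0.9 -0.1] q6 -0.46
```

```bash
python3 -m crank '[[-0.397,-0.215,0.048,0,0,0,0],[-0.397,-0.215,0.048,0,0,0,0],[-0.397,-0.215,0.048,0,0,0,0],[-0.397,-0.215,0.048,0,0,0,0],[-0.397,-0.215,0.048,0,0,0,0]]'; python3 -c "
from h import *;go(482,-292,150,2.41)"
```

```text
clock: 1.7
eef_pos: [413.9, -101.4, 171.4]
tcp_rot: [3.141, 0.001, 2.409]
contact_force: [0.4, 0.9, 0.6]
opening: 1.001
grasp_force: 0.0
t 1.7 now [ 413.9 -101.4  171.4] [3.141e+00 1.000e-03 2.409e+00] delta [-0.1781 -0.0962  0.0214] [ 0.     0.001 -0.001] grip 0.0 1.0 F [0.4 0.9 0.6] q6 -1.08
```

```bash
python3 -m crank '[[-0.178,-0.096,0.021,0,0,0,0],[-0.178,-0.096,0.021,0,0,0,0],[-0.178,-0.096,0.021,0,0,0,0],[-0.178,-0.096,0.021,0,0,0,0],[-0.178,-0.096,0.021,0,0,0,0]]'; python3 - <<'E'
from h import *
from rig import cams
go(482,-292,150,2.41)
f=cams.grab_frame("wrist"); np.save("w.npy",f,allow_pickle=True); cv2.imwrite("pics/w1.png",f["image"][:,:,::-1])
E
```

```text
clock: 2.2
eef_pos: [483.7, -294.5, 150.0]
tcp_rot: [-3.141, 0.003, 2.407]
contact_force: [-0.0, 0.6, -0.1]
opening: 1.002
grasp_force: 0.0
t 2.2 now [ 483.7 -294.5  150. ] [-3.141e+00  3.000e-03  2.407e+00] delta [ 0.003   0.0007 -0.0001] [-0.     0.003 -0.003] grip 0.0 1.0 F [-0.   0.6 -0.1] q6 -1.38
```

View pics/w1.png

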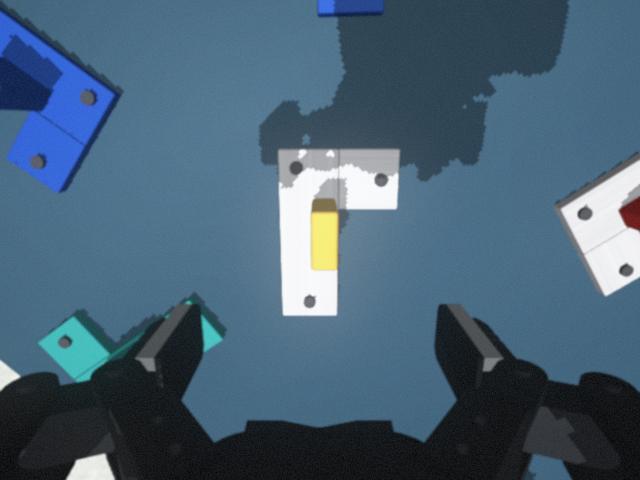

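The wrist view shows the white L-plate with the yellow grip at (324,240), aligned with the tool. Its corners are at (337,316), (283,316), (279,149), (400,149) and (398,209).

```bash
python3 - <<'E'
from h import *
f=np.load("w.npy",allow_pickle=True).item()
p=fit(PL,ray(f,[[337,316],[283,316],[279,149],[400,149],[398,209]],10)); print(p)
x,y,a=p[0]; go(x,y,37,(a+np.pi))
E
```

```text
(array([ 482.065, -287.049,   -0.734]), np.float64(0.5))
t 2.25 now [ 482.5 -292.4  149.8] [-3.141e+00  1.000e-03  2.407e+00] delta [0.004  0.0037 0.1128] [-0.     0.001 -0.001] grip 0.0 1.0 F [-0.  -0.7 -0.3] q6 -1.38
```

```bash
python3 -m crank '[[0.003,0.002,0.05,0,0,0,0],[0.003,0.002,0.09,0,0,0,0],[0.003,0.002,0.113,0,0,0,0],[0.003,0.002,0.113,0,0,0,0.3],[0.003,0.002,0.113,0,0,0,1]]' 40 && python3 -m crank '[[0,0,0,0,0,0,1],[0,0,0,0,0,0,1],[0,0,0,0,0,0,1],[0,0,0,0,0,0,1],[0,0,0,0,0,0,1]]'
```

```text
clock: 2.75
eef_pos: [480.9, -285.3, 37.8]
tcp_rot: [-3.141, -0.001, 2.41]
contact_force: [0.4, -0.4, 0.3]
opening: 0.693
grasp_force: 0.0
clock: 3.25
eef_pos: [481.8, -286.4, 38.9]
tcp_rot: [3.141, 0.002, 2.41]
contact_force: [-0.8, 1.1, 7.9]
opening: 0.184
grasp_force: 40.6
```

```bash
python3 -m crank '[[0,0,-0.02,0,0,0,1],[0,0,-0.05,0,0,0,1],[0,0,-0.09,0,0,0,1],[0,0,-0.12,0,0,0,1],[0,0,-0.12,0,0,0,1]]' && python3 -c "
from h import *;go(606.5,204.3,160,-.055)"
```

```text
clock: 3.75
eef_pos: [483.3, -287.4, 162.2]
tcp_rot: [3.14, 0.008, 2.41]
contact_force: [0.7, 0.2, -0.7]
opening: 0.185
grasp_force: 39.5
t 3.75 now [ 483.3 -287.4  162.2] [3.14  0.008 2.41 ] delta [0.2369 0.4481 0.001 ] [1.000e-02 1.000e-03 2.465e+00] grip 39.5 0.19 F [ 0.7  0.2 -0.7] q6 -1.38
```

```bash
python3 -m crank '[[0.01,0.02,0,0,0,0.1,1],[0.025,0.047,0,0,0,0.25,1],[0.04,0.076,0,0,0,0.4,1],[0.055,0.104,0,0,0,0.55,1],[0.07,0.132,0,0,0,0.7,1]]' && python3 -c "
from h import *;go(606.5,204.3,160,-.055)"
```

```text
clock: 4.25
eef_pos: [516.7, -139.7, 156.8]
tcp_rot: [-3.141, -0.0, 1.703]
contact_force: [0.1, -0.7, -1.5]
opening: 0.184
grasp_force: 39.5
t 4.25 now [ 516.7 -139.7  156.8] [-3.141 -0.     1.703] delta [ 0.3291  0.1345 -0.0032] [-1.000e-03  0.000e+00  1.758e+00] grip 39.5 0.18 F [ 0.1 -0.7 -1.5] q6 -0.4
```

```bash
python3 -m crank '[[0.029,0.012,0,0,0,0.15,1],[0.056,0.023,0,0,0,0.3,1],[0.084,0.034,0,0,0,0.45,1],[0.112,0.046,0,0,0,0.6,1],[0.14,0.057,0,0,0,0.75,1]]' && python3 -c "
from h import *;go(606.5,204.3,160,-.055)"
```

```text
clock: 4.75
eef_pos: [553.8, 6.8, 156.8]
tcp_rot: [-3.141, 0.0, 0.954]
contact_force: [0.4, -0.2, -1.3]
opening: 0.181
grasp_force: 39.5
t 4.75 now [553.8   6.8 156.8] [-3.141  0.     0.954] delta [ 0.1915 -0.0713 -0.0033] [-0.000e+00  1.000e-03  1.009e+00] grip 39.5 0.18 F [ 0.4 -0.2 -1.3] q6 0.63
```

```bash
python3 -m crank '[[0.029,-0.011,0,0,0,0.15,1],[0.057,-0.021,0,0,0,0.3,1],[0.086,-0.032,0,0,0,0.45,1],[0.114,-0.042,0,0,0,0.6,1],[0.142,-0.053,0,0,0,0.75,1]]' && python3 -c "
from h import *;go(606.5,204.3,160,-.055)"
```

```text
clock: 5.25
eef_pos: [591.9, 153.4, 156.6]
tcp_rot: [3.141, 0.001, 0.204]
contact_force: [1.0, -1.7, -2.8]
opening: 0.18
grasp_force: 39.5
t 5.25 now [591.9 153.4 156.6] [3.141e+00 1.000e-03 2.040e-01] delta [ 0.0246 -0.0469 -0.0034] [0.    0.001 0.259] grip 39.5 0.18 F [ 1.  -1.7 -2.8] q6 1.62
```

```bash
python3 -m crank '[[0.012,-0.023,0,0,0,0.13,1],[0.022,-0.042,0.01,0,0,0.23,1],[0.025,-0.047,0.03,0,0,0.259,1],[0.025,-0.047,0.04,0,0,0.259,1],[0.025,-0.047,0.04,0,0,0.259,1]]' && python3 -m crank '[[0,0,0,0,0,0,1],[0,0,0,0,0,0,1]]'; python3 - <<'E'
from h import *
from rig import cams
go(606.5,204.3,45,-.055)
f=cams.grab_frame("wrist"); np.save("w.npy",f,allow_pickle=True); cv2.imwrite("pics/w2.png",f["image"][:,:,::-1])
E
```

```text
clock: 5.75
eef_pos: [605.0, 202.7, 115.1]
tcp_rot: [3.14, 0.004, -0.048]
contact_force: [0.7, 0.2, -2.5]
opening: 0.185
grasp_force: 39.4
clock: 5.95
eef_pos: [607.2, 203.0, 118.2]
tcp_rot: [-3.141, -0.001, -0.049]
contact_force: [0.7, 0.3, -2.0]
opening: 0.184
grasp_force: 39.5
t 5.95 now [607.2 203.  118.2] [-3.141e+00 -1.000e-03 -4.900e-02] delta [-0.0008 -0.0013  0.0732] [-0.    -0.001  0.006] grip 39.5 0.18 F [ 0.7  0.3 -2. ] q6 1.94
```

View pics/w2.png

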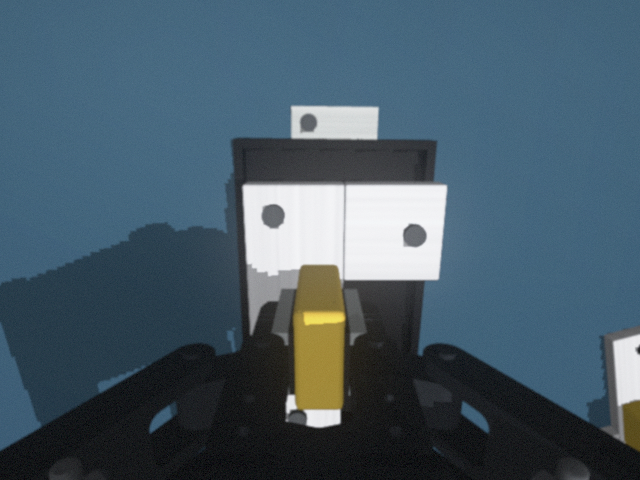

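The wrist view shows the plate held above the tray. Its far edge runs (243,184) to (446,184), with the foot inner corner at (440,279). The tray's far outer rim corners are at (234,139) and (436,141).

```bash
python3 - <<'E'
from h import *
f=np.load("w.npy",allow_pickle=True).item()
t=ray(f,[[234,139],[436,141]],16);print("rim",t, np.hypot(*(t[0]-t[1])))
w=ray(f,[[446,184],[243,184],[440,279]],89)
print("plate",fit(np.array([[-50,50],[-50,-30],[-10,50]],float),w))
e=t[0]-t[1]; a=np.arctan2(-e[0],e[1]); print("yaw",a)
m=t.mean(0); c=lambda x,y:m+np.array([np.cos(a)*(x-97)-np.sin(a)*y,np.sin(a)*(x-97)+np.cos(a)*y]); print("centre",c(0,0),"slot",c(34,14),c(-34,-14))
E
```

```text
rim [[672.87630523 248.1260322 ]
 [666.3229478  135.67954685]] 112.63728761011619
plate (array([605.855, 203.771,  -3.186]), np.float64(0.6))
yaw -0.05821393998336762
centre [572.76393995 197.5463529 ] slot [607.52088047 209.54448132] [538.00699943 185.54822447]
```

```bash
python3 -m crank '[[0.001,-0.0055,0.005,0,0,0.01,1],[0.001,-0.0055,0.025,0,0,0.01,1],[0.001,-0.0055,0.045,0,0,0.01,1],[0.001,-0.0055,0.058,0,0,0.01,1],[0.001,-0.0055,0.064,0,0,0.01,1]]' && python3 -m crank '[[0,0,0.004,0,0,0,1],[0,0,0.007,0,0,0,1],[0,0,0.009,0,0,0,1],[0,0,0.009,0,0,0,1]]'
```

```text
clock: 6.5
eef_pos: [607.5, 208.8, 52.1]
tcp_rot: [3.141, 0.002, -0.059]
contact_force: [0.4, 0.8, -1.9]
opening: 0.183
grasp_force: 39.6
clock: 6.9
eef_pos: [608.3, 209.0, 44.7]
tcp_rot: [-3.141, -0.0, -0.059]
contact_force: [0.2, -0.6, -1.3]
opening: 0.181
grasp_force: 39.6
```

```bash
python3 -m crank '[[0,0,0.001,0,0,0,1],[0,0,0.001,0,0,0,0.5],[0,0,0.001,0,0,0,0],[0,0,0.001,0,0,0,0],[0,0,0.001,0,0,0,0]]' && python3 -m crank '[[0,0,-0.03,0,0,0,0],[0,0,-0.08,0,0,0,0],[0,0,-0.12,0,0,0,0],[0,0,-0.12,0,0,0,0]]'; python3 - <<'E'
from h import *
from rig import cams
go(464,-16,150,.235)
f=cams.grab_frame("wrist"); cv2.imwrite("pics/w3.png",f["image"][:,:,::-1])
E
```

```text
clock: 7.4
eef_pos: [608.2, 208.9, 43.6]
tcp_rot: [-3.142, -0.0, -0.059]
contact_force: [-0.1, -0.4, -0.3]
opening: 0.851
grasp_force: 0.0
clock: 7.8
eef_pos: [611.5, 210.1, 169.8]
tcp_rot: [-3.138, -0.009, -0.059]
contact_force: [-0.1, 0.3, -0.7]
opening: 1.005
grasp_force: 0.0
t 7.8 now [611.5 210.1 169.8] [-3.138 -0.009 -0.059] delta [-0.1341  0.2345  0.0177] [-0.002 -0.01  -0.294] grip 0.0 1.01 F [-0.1  0.3 -0.7] q6 1.96
```

View pics/w3.png

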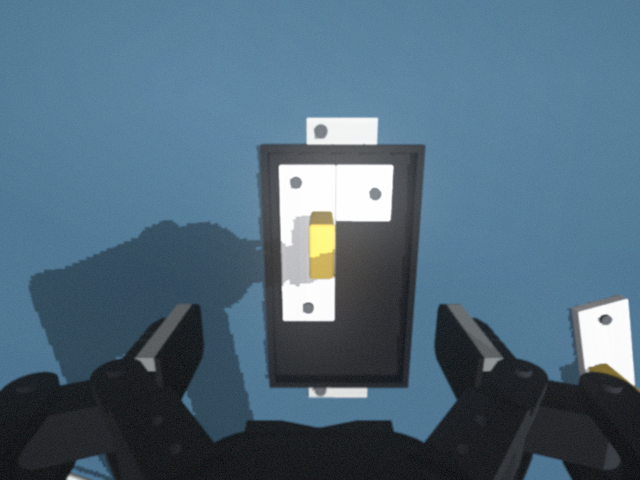

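The first plate lies flat in the tray, with corners (280,165), (392,165) and (335,321). The tray rim corners are (261,146), (424,146), (408,387) and (271,387), and the free slot is below and to the right. Next is plate A.

```bash
python3 -m crank '[[-0.018,0.03,0,0,0,-0.06,0],[-0.04,0.07,0,0,0,-0.15,0],[-0.065,0.113,0,0,0,-0.22,0],[-0.09,0.156,0,0,0,-0.294,0],[-0.112,0.195,0,0,0,-0.294,0]]' && python3 -m crank '[[-0.03,0.03,0.018,0,0,0,0],[-0.03,0.03,0.018,0,0,0,0],[-0.03,0.03,0.018,0,0,0,0],[-0.03,0.03,0.018,0,0,0,0]]'; python3 - <<'E'
from h import *
from rig import cams
go(464,-16,37,.235)
f=cams.grab_frame("wrist"); np.save("w.npy",f,allow_pickle=True);cv2.imwrite("pics/w4.png",f["image"][:,:,::-1])
E
```

```text
clock: 8.35
eef_pos: [482.2, 19.4, 162.1]
tcp_rot: [-3.141, 0.002, 0.238]
contact_force: [-0.2, -0.5, 0.4]
opening: 0.999
grasp_force: 0.0
clock: 8.75
eef_pos: [463.2, -14.9, 145.2]
tcp_rot: [-3.141, -0.0, 0.235]
contact_force: [-0.2, -0.5, -0.3]
opening: 1.003
grasp_force: 0.0
t 8.75 now [463.2 -14.9 145.2] [-3.141 -0.     0.235] delta [0.0005 0.0013 0.1082] [-0. -0. -0.] grip 0.0 1.0 F [-0.2 -0.5 -0.3] q6 1.3
```

View pics/w4.png

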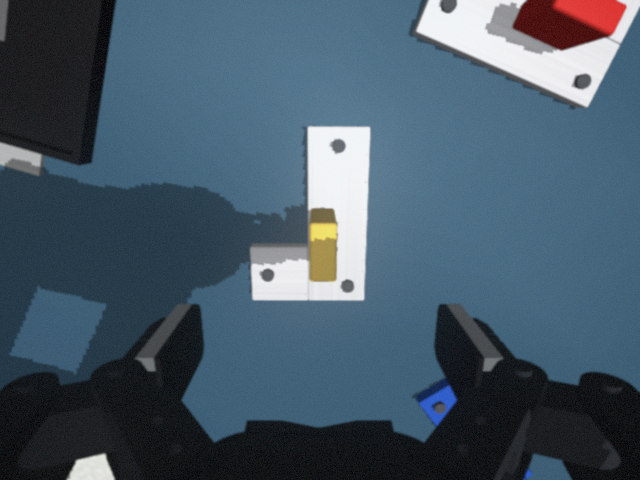

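The yellow-gripped plate is square to the tool, with the grip at (323,245) and corners (307,127), (370,127), (364,300), (252,300) and (250,244). The red plate at the top right, around (520,50), is clear of the fingers.

```bash
python3 - <<'E'
from h import *
f=np.load("w.npy",allow_pickle=True).item()
p=fit(PL,ray(f,[[307,127],[370,127],[364,300],[252,300],[250,244]],10)); print(p)
x,y,a=p[0]; go(x,y,38,a)
E
```

```text
(array([ 4.64218e+02, -1.59670e+01,  2.29000e-01]), np.float64(1.6))
t 8.8 now [463.4 -14.6 145.4] [-3.142 -0.     0.236] delta [0.0004 0.0015 0.1074] [-0.    -0.     0.007] grip 0.0 1.0 F [ 0.6  0.2 -0.4] q6 1.3
```

```bash
python3 -m crank '[[0,0.001,0.045,0,0,0,0],[0,0.001,0.085,0,0,0,0],[0,0.001,0.107,0,0,0,0],[0,0.001,0.107,0,0,0,0.3],[0,0.001,0.107,0,0,0,1]]' 40 && python3 -m crank '[[0,0,0,0,0,0,1],[0,0,0,0,0,0,1],[0,0,0,0,0,0,1],[0,0,0,0,0,0,1],[0,0,0,0,0,0,1]]' && python3 -m crank '[[0,0,-0.02,0,0,0,1],[0,0,-0.05,0,0,0,1],[0,0,-0.08,0,0,0,1],[0,0,-0.1,0,0,0,1],[0,0,-0.1,0,0,0,1]]' && python3 -c "
from h import *;go(537.7,185,118,-.057)"
```

```text
clock: 9.3
eef_pos: [463.4, -15.6, 38.6]
tcp_rot: [-3.141, 0.0, 0.236]
contact_force: [0.6, 1.2, 0.2]
opening: 0.695
grasp_force: 0.0
clock: 9.8
eef_pos: [463.8, -16.2, 39.6]
tcp_rot: [3.141, -0.002, 0.235]
contact_force: [-0.3, 0.8, 7.5]
opening: 0.181
grasp_force: 39.4
clock: 10.3
eef_pos: [464.7, -16.4, 141.3]
tcp_rot: [3.14, -0.006, 0.235]
contact_force: [1.0, 0.2, -2.1]
opening: 0.182
grasp_force: 39.8
t 10.3 now [464.7 -16.4 141.3] [ 3.14  -0.006  0.235] delta [ 0.1177 -0.1789  0.0237] [ 0.001 -0.006  0.292] grip 39.8 0.18 F [ 1.   0.2 -2.1] q6 1.3
```

```bash
python3 -m crank '[[0.012,-0.018,0,0,0,0.04,1],[0.033,-0.05,0,0,0,0.1,1],[0.058,-0.088,0,0,0,0.17,1],[0.082,-0.125,0,0,0,0.24,1],[0.102,-0.155,0,0,0,0.292,1]]' && python3 -m crank '[[0.017,-0.015,0,0,0,0,1],[0.024,-0.018,0.02,0,0,0,1],[0.024,-0.018,0.023,0,0,0,1],[0.024,-0.018,0.023,0,0,0,1]]'; python3 - <<'E'
from h import *
from rig import cams
go(537.7,185,45,-.057)
f=cams.grab_frame("wrist"); np.save("w.npy",f,allow_pickle=True);cv2.imwrite("pics/w5.png",f["image"][:,:,::-1])
E
```

```text
clock: 10.8
eef_pos: [526.0, 160.2, 137.4]
tcp_rot: [3.142, 0.001, -0.06]
contact_force: [0.6, -1.0, -2.8]
opening: 0.189
grasp_force: 39.8
clock: 11.2
eef_pos: [549.3, 174.2, 113.8]
tcp_rot: [3.14, 0.004, -0.057]
contact_force: [-0.0, 0.2, -2.7]
opening: 0.187
grasp_force: 39.8
t 11.2 now [549.3 174.2 113.8] [ 3.14   0.004 -0.057] delta [-0.012  -0.0102  0.0688] [ 0.001  0.004 -0.   ] grip 39.8 0.19 F [-0.   0.2 -2.7] q6 1.93
```

View pics/w5.png

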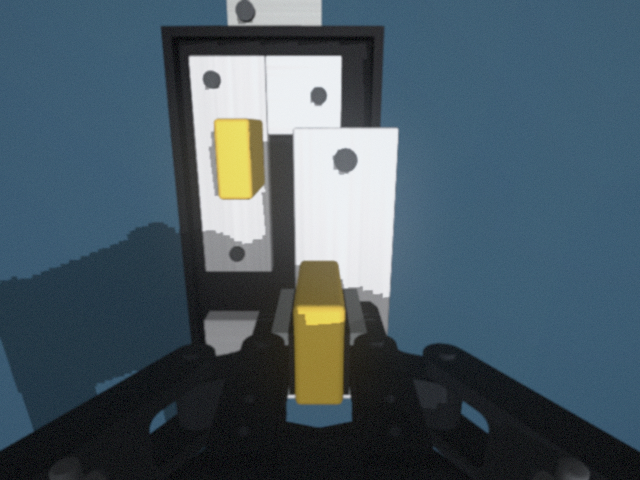

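The held plate's far edge runs (293,128) to (398,128). The placed plate has corners (190,57), (342,57), (341,134), (273,271) and (204,271). The tray's far rim corners are (163,28) and (384,28).

```bash
python3 - <<'E'
from h import *
f=np.load("w.npy",allow_pickle=True).item()
t=ray(f,[[163,28],[384,28]],16); e=t[0]-t[1]; a=np.arctan2(-e[0],e[1]); m=t.mean(0)
c=lambda x,y:m+np.array([np.cos(a)*(x-97)-np.sin(a)*y,np.sin(a)*(x-97)+np.cos(a)*y]); print("yaw",a,"centre",c(0,0),"slot",c(-34,-14))
p=fit(PL,ray(f,[[273,271],[204,271],[190,57],[342,57],[341,134]],15)); print("placed",p,"want",c(34,14))
print("held",ray(f,[[293,128],[398,128]],84).mean(0)-np.array([70*np.cos(.057)-10*np.sin(.057),-70*np.sin(.057)-10*np.cos(.057)]))
go(537.7,185,45,-.057)
E
```

```text
yaw -0.05968118753304429 centre [571.92937446 197.34852752] slot [537.15486713 185.40140903]
placed (array([606.846, 209.841,  -3.204]), np.float64(0.9)) want [606.70388178 209.29564601]
held [548.76751215 175.29755983]
t 11.25 now [549.8 174.2 114.6] [ 3.141e+00  2.000e-03 -5.700e-02] delta [-0.0125 -0.0102  0.0696] [ 0.001  0.002 -0.   ] grip 39.8 0.18 F [-0.1 -0.6 -2.5] q6 1.93
```

```bash
python3 -m crank '[[-0.012,-0.0102,0,0,0,0,1],[-0.012,-0.0102,0.005,0,0,0,1],[-0.012,-0.0102,0.025,0,0,0,1],[-0.012,-0.0102,0.045,0,0,0,1],[-0.012,-0.0102,0.055,0,0,0,1]]' && python3 -c "
from h import *;go(538,185.2,45.5,-.059)"
```

```text
clock: 11.75
eef_pos: [538.5, 185.4, 59.4]
tcp_rot: [3.141, 0.001, -0.057]
contact_force: [-0.6, -0.5, -3.0]
opening: 0.182
grasp_force: 39.8
t 11.75 now [538.5 185.4  59.4] [ 3.141e+00  1.000e-03 -5.700e-02] delta [-0.0004  0.0003  0.0139] [0.001 0.001 0.002] grip 39.8 0.18 F [-0.6 -0.5 -3. ] q6 1.96
```

```bash
python3 -m crank '[[0,0,0.005,0,0,0,1],[0,0,0.01,0,0,0,1],[0,0,0.014,0,0,0,1],[0,0,0.014,0,0,0,1],[0,0,0.014,0,0,0,1]]'
```

```text
clock: 12.25
eef_pos: [539.8, 185.8, 46.7]
tcp_rot: [-3.141, -0.0, -0.057]
contact_force: [-0.2, -0.7, -2.8]
opening: 0.18
grasp_force: 39.8
```

```bash
python3 -m crank '[[-0.001,0,0.001,0,0,0,1],[-0.001,0,0.002,0,0,0,1],[-0.001,0,0.002,0,0,0,0.5],[-0.001,0,0.002,0,0,0,0],[-0.001,0,0.002,0,0,0,0]]' && python3 -m crank '[[0,0,0,0,0,0,0],[0,0,0,0,0,0,0],[0,0,-0.03,0,0,0,0],[0,0,-0.08,0,0,0,0],[0,0,-0.13,0,0,0,0]]' && python3 -m crank '[[0,0,0,0,0,0,0],[0,0,0,0,0,0,0],[0,0,0,0,0,0,0]]'; python3 - <<'E'
from h import *
from rig import cams
go(538,185.2,45.5,-.059)
f=cams.grab_frame("wrist"); cv2.imwrite("pics/w6.png",f["image"][:,:,::-1])
E
```

```text
clock: 12.75
eef_pos: [538.8, 185.8, 44.6]
tcp_rot: [-3.141, -0.0, -0.057]
contact_force: [-0.7, 0.4, -0.2]
opening: 0.684
grasp_force: 0.0
clock: 13.25
eef_pos: [537.8, 185.5, 175.2]
tcp_rot: [3.141, 0.002, -0.057]
contact_force: [1.3, -0.3, 0.8]
opening: 1.002
grasp_force: 0.0
clock: 13.55
eef_pos: [537.8, 185.5, 173.6]
tcp_rot: [3.141, 0.001, -0.057]
contact_force: [0.3, 0.2, 0.1]
opening: 0.997
grasp_force: 0.0
t 13.55 now [537.8 185.5 173.6] [ 3.141e+00  1.000e-03 -5.700e-02] delta [0.0004 0.0002 0.1281] [0.001 0.001 0.002] grip 0.0 1.0 F [0.3 0.2 0.1] q6 1.96
```

View pics/w6.png

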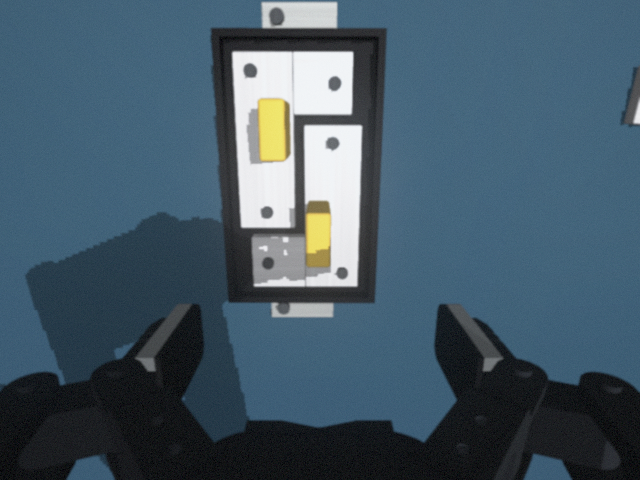

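Both plates lie flat and nested in the tray, with grips at (273,130) and (318,235) and clear gaps all round. The gripper is free.

```bash
python3 -c "
from rig import sign_off
print(sign_off())"
```

```text
the job is handed in; nothing more can be done
None
```

Both yellow-gripped plates are nested flat in the black tray and released, I never touched the red-gripped plate, and the job was handed in at about 13.6 s; sign-off returned no verdict.

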